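# Load the clamping jig and hold its spring lever level

## Robot

A 6-joint arm with a two-finger parallel gripper is mounted at the origin on a cart in front of the work surface, level with it; the furniture and walls round the work are solid. World frame = base frame: x ahead of the robot, y to its left, z up, the work surface at z = 0. Lengths are in m, angles in rad, forces in N, time in s.
With the tool pointing down it reaches from about 0.35 to 0.85 m from the base axis. Payload 8.1 kg.
Tool frame: the origin (TCP) lies between the finger pads; the fingertips stand 14 mm ahead of it and the grasp point (between the pads) lies 5 mm behind it; z points along the fingers, y is the line along which they close (so a half turn about z gives the same grasp; the last joint's range is limited). The gripper opens to 93 mm and grips with 3 to 60 N. Pads are 15 mm wide; open, the fingers measure 128 mm over their backs; the gripper's body (75 mm by 188 mm) begins 65 mm behind the grasp point.
Start: joints at [-1.26, 0.13, 1.488, -0, 1.523, -0.085], TCP at [0.231, -0.554, 0.204] pointing down, gripper open.
Joint ranges: [-2.96, 2.96], [-0.89, 2.26], [0.02, 2.5], [-1.34, 4.48], [0, 2.73], [-2.66, 2.66]. Speed limits (rad/s): [2.39, 2.39, 2.79, 3.14, 3.14, 3.14].

## Interface

Orientations are given as a rotation vector (axis times angle).
In Python, from plant import robot gives the robot as it stands.
- The arm moves only by the tool arm_command, never from a script. Its argument "targets" is a list of rows, each an object of numbers: "x", "y", "z": the shift along the world's x, y, z in units of 500 mm (1.0 is 500 mm); "rx", "ry", "rz": the turn, a rotation vector about the world's x, y, z in units of 2 rad (1.0 is 2 rad); "claw": the closure in counts, from 0 (fully open) to 255 (shut). In form: [{"x": .., "y": .., "z": .., "rx": .., "ry": .., "rz": .., "claw": ..}, ...]. A call has 1 to 10 rows; each row is the pose to reach, as a shift and turn from the pose commanded when the call began; what a row does not reach only later rows make up. A row lasts 1/12 s, in which the tool goes at most 41.7 mm and 7.16 degrees, less where a joint would pass 70% of its speed; a pose out of reach is approached as far as the arm can. A call with a number of a shift or a turn outside -1 to 1 is refused whole. A call with a gripper value outside its range is refused whole. The fingers move at their own pace and stop on an object; "squeeze" is the grip in N (left out, the last holds). Time passes only in rows, so rows that repeat a pose let the fingers close. It gives the time, the measured TCP pose, the force, the opening and the grip force at its end, in the units of the state.
- robot.read_state(): the state, without advancing time (a new reading comes with each control period).
- robot.read_camera(name): name is "side" or "top" or "wrist"; returns (picture, depth): 384x512x3 uint8, red, green, blue; 384x512 float32, m along the optical axis (not along the pixel's ray), 0 where there is no reading.
- robot.get_calibration(name): a dict with "intrinsics" (3x3 intrinsics, pixels), "origin" and "orientation" of the camera in the world. Camera axes: x right, y up, looking along -z (the intrinsics and any distortion apply to the point x, -y, -z); pixel columns grow to the right and rows downward; lengths in m; the calibration is good to about 2 mm. A picture is of the moment at which its call begins: read the wrist's pose just before it. get_calibration takes no time and is no camera call; for the wrist camera it gives the pose at the moment of the call.
- robot.close_job(): hands the job in; it is judged then, once.
The state is a dict: "t": time; "q": joint angles; "dq": joint speeds; "joint_torque": joint torques, N m; "tool_pos": TCP position; "orientation": TCP orientation; "force": force on the tool from outside, world axes, zero at the start; "wrist_torque": the same for the moment, N m; "opening": finger opening in m; "gripper_force": force on a finger pad.
Only numpy, scipy, OpenCV 4.12 (cv2) and the standard library are available. Lean on these libraries where they do the work, as an engineer would, in place of code of your own. Each camera call takes 0.05 s, during which the arm holds its last target. There are 200 camera calls.

## Task

Load the aluminium block flat into the pocket of the clamping jig, its tab in the notch of the pocket's end wall, and let go of it; then, with the jig loaded, press the jig's blue spring-return paddle down with the fingers until the lever is level, inside the green band, so that the jig clamps the block. Finish while still holding the paddle there - do not let it spring back, and never press the lever far into the red. Leave the tape measure, the oil bottle and the red screwdriver where they are.

Things in the scene. Friction and masses are not known exactly. Their poses are not given: they have to be found in the camera images.
- jig: Clamping jig fixed to the bench. Dark base plate 124 (x) x 282 (y, from -47 to +235) x 12 mm. Origin: on the bench under the pocket's centre; z up. On the plate: pocket with 14 mm high, 8 mm thick walls: fence at -y, end walls at -x (30 mm wide notch in its middle) and +x (plain), sprung pad at +y; plunger guide, 38 mm high, at y +83; lever fork, 76 mm high, at y +150.
- nest (a point): Centre of the pocket on its floor (12 mm above the bench), jig's axes. Pocket inside: 76 (x) x 46 (y) mm, so a block set down here has 3 mm of room on every side; clamping then pushes it up to 3 mm towards -y, to the fence.
- pivot (a point): Middle of the lever's pivot axle (axle along jig x): 150 mm to +y of the jig's origin, 62 mm above the bench. The lever points from here to jig +y.
- scale (a point): Middle of the front (-x) face of a white upright plate, 30 (y) x 110 mm high above the bench, just at the lever's +x side, 54 mm beyond the pivot. Its coloured bands show the lever's position: yellow (up), green (level), red (too far down).
- block: Loose aluminium block 70 (x) x 40 (y) x 48 mm high, 0.17 to 0.35 kg, with a full-height tab 20 mm wide that sticks out 17 mm from the middle of its -x end. Origin: centre of the underside of the 70 x 40 part; z up. Stands on the bench; grip it across its 40 mm width. In the pocket its axes point as the jig's and its top is 34 mm above the walls.
- block_tab (a point): Outer end of the block's tab, at half height: 52 mm to -x of the block's origin.
- lever (a joint): Lever angle, rad. 0: fully up (0.42 above level), where a spring returns it; grows as the paddle is pressed; 0.42: level; green band 0.30 to 0.54; past 0.64 is far into the red; stop at 0.75. Pressing takes about 1 N at first, 3 to 7 N in the green band. It drives the clamp pad 30 mm per rad; the sprung pad meets a block at the fence at about 0.2 rad.
- paddle (a point): Blue paddle on the lever's end, 40 (x) x 44 (along the lever) x 16 mm thick. Point: centre of its top face, the place to press; 130 mm along the lever from the pivot and 8 mm above the lever's centre line. It goes from 122 mm above the bench (lever up) to 70 mm (level), shifting 15 mm to jig +y. The top face lies flat when the lever is level.
- clamp_pad: Rubber-faced clamp pad 36 mm wide, 18 mm high, at the +y side of the pocket; origin in the middle of its face, which moves to jig -y as the lever is pressed.
- tape_measure: Yellow and black tape measure, 62 x 94 x 38 mm, loose; leave alone. Origin: centre of its underside.
- oil_bottle: Red bottle, 48 mm across, 130 mm high, loose; leave alone. Origin: centre of its underside.
- red_screwdriver: Screwdriver with red handle, 208 mm long, loose; leave alone. Origin: centre of its underside.
There are look-alikes about, which are no part of the job. Of the things like the block, leave any that is purple or turquoise; of the rest the smaller one is meant.

How it is judged:
By the outcome, as a careful person would: the job done as asked, in the order asked, and still so for the second after the job is handed in, while the arm keeps its last pose, push and grip.
It also fails if it takes over 51 s, if anything falls off the work surface, if the arm or the gripper's body presses on something with over 40 N, if the wrist force passes 120 N, or if a joint passes its speed limit or range.

## Working session

There is one attempt and no reset: what is moved stays moved. The work goes in short steps, Python scripts to look and compute and a tool call to move; the robot and the scene stay as the last step left them, time stands still between calls to the robot, and variables do not carry over. Pictures are saved under pics/ and viewed, at most 10 in all, crops included, and the job is handed in when it is done.

Besides the shell and the picture viewer there is one more tool, called after "Call:" as a command line: name --argument value ..., lists and objects as JSON in quotes. arm_command: Moves the arm, as the interface text tells. Shifts and turns lie within -1 to 1; 1 stands for 500 mm of shift or 2 rad of turn. Its arguments: {"type":"object","properties":{"targets":{"type":"array","items":{"type":"object","properties":{"x":{"type":"number","minimum":-1,"maximum":1},"y":{"type":"number","minimum":-1,"maximum":1},"z":{"type":"number","minimum":-1,"maximum":1},"rx":{"type":"number","minimum":-1,"maximum":1},"ry":{"type":"number","minimum":-1,"maximum":1},"rz":{"type":"number","minimum":-1,"maximum":1},"claw":{"type":"number"}}}},"squeeze":{"type":"number"}},"required":["targets"]}

```bash
mkdir -p pics; ls
cat > h.py <<'E'
import numpy as np, cv2
from scipy.spatial.transform import Rotation as R
from plant import robot
def cam(n):
    c=robot.get_calibration(n); p,d=robot.read_camera(n); return p,d,c
def Rm(c):
    o=np.array(c["orientation"],float); return o if o.shape==(3,3) else R.from_rotvec(o).as_matrix()
def cloud(d,c):
    K=np.array(c["intrinsics"]); v,u=np.mgrid[:d.shape[0],:d.shape[1]]
    P=np.dstack([(u-K[0,2])/K[0,0]*d,-(v-K[1,2])/K[1,1]*d,-d])
    return P@Rm(c).T+np.array(c["origin"])
def onplane(u,v,z,c):
    K=np.array(c["intrinsics"]); r=Rm(c)@np.array([(u-K[0,2])/K[0,0],-(v-K[1,2])/K[1,1],-1]); o=np.array(c["origin"])
    return o+r*(z-o[2])/r[2]
def save(n,p): cv2.imwrite("pics/"+n,cv2.cvtColor(p,cv2.COLOR_RGB2BGR))
E
python3 - <<'E'
from h import *
for n in("top","side"):
    p,d,c=cam(n); save(n+"1.png",p); print(n,c); np.savez(n+"1.npz",p=p,d=d)
s=robot.read_state(); print(s)
E
```

```text
pics
top {'intrinsics': array([[426.1433748 ,   0.        , 251.23983336],
       [  0.        , 426.1433748 , 192.36569676],
       [  0.        ,   0.        ,   1.        ]]), 'origin': array([ 0.41264616, -0.09048204,  1.40927938]), 'orientation': array([ 0.103172  , -0.13006675, -1.54437366])}
side {'intrinsics': array([[478.49391026,   0.        , 254.32618514],
       [  0.        , 478.49391026, 193.97286168],
       [  0.        ,   0.        ,   1.        ]]), 'origin': array([0.07520162, 0.79536057, 0.99499988]), 'orientation': array([ 0.2918764 , -1.09293817, -2.38095959])}
{'t': 0.1, 'q': array([-1.26043732e+00,  1.31109971e-01,  1.48912845e+00, -9.59615437e-07,
        1.52299943e+00, -8.53783255e-02]), 'dq': array([-0.0006447 , -0.00254373, -0.00233503, -0.00139708, -0.00042007,
        0.00075953]), 'joint_torque': array([ 2.27462151e-03, -5.61348367e+01, -4.93093228e+01,  7.71730207e-02,
        2.92422599e-02, -7.44130739e-05]), 'tool_pos': array([ 0.23116552, -0.55311542,  0.20270086]), 'orientation': array([-3.07869039e+00, -6.17253110e-01,  2.91437081e-04]), 'force': array([0.46653643, 0.71940816, 0.1380552 ]), 'wrist_torque': array([-0.02780049, -0.00350172, -0.01792958]), 'gripper_force': 0.0, 'opening': 0.09290113194942326}
```

View pics/top1.png

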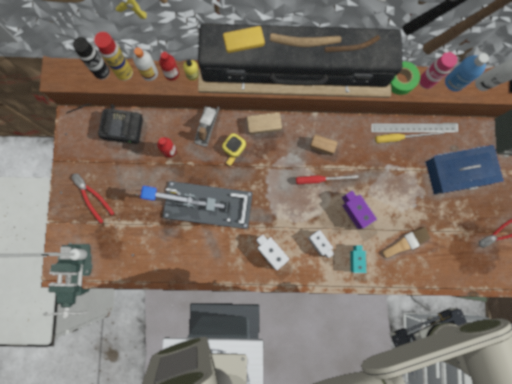

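View pics/side1.png

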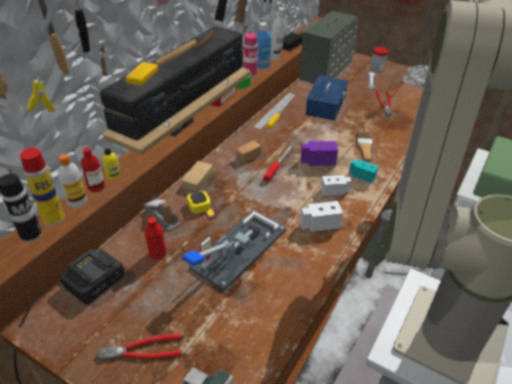

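Top view: jig with its pocket at (235,207) and the blue paddle at (148,193). Look-alikes for the block: large white (272,252), small white (321,243), turquoise (359,259) and purple (359,210). By the description I choose the small white one at (321,243). I'll check it in a close crop.

Run:
```python
from h import *
a=np.load("top1.npz");c=robot.get_calibration("top");P=cloud(a["d"],c)
p=a["p"]; 
k1=cv2.resize(p[215:275,245:345],(800,480),interpolation=cv2.INTER_CUBIC); k2=cv2.resize(p[170:240,130:264],(800,418),interpolation=cv2.INTER_CUBIC)
save("crop1.png",cv2.resize(np.vstack([k1,k2]),(534,598)))
white=((p.min(2)>135)&(p.max(2).astype(int)-p.min(2)<40)&(P[...,2]>.03)).astype(np.uint8); white[:215]=0; white[280:]=0
n,l,s,ce=cv2.connectedComponentsWithStats(white)
for i in range(1,n):
    if s[i,4]>60:
        q=P[l==i]; r=cv2.minAreaRect((q[:,:2]*1000).astype(np.float32)); print(s[i],ce[i],np.percentile(q[:,2],[5,50,95]),r)
hsv=cv2.cvtColor(p,cv2.COLOR_RGB2HSV)
b=(hsv[...,0]>100)&(hsv[...,0]<125)&(hsv[...,1]>150); b[:180]=0;b[205:]=0;b[:,165:]=0
print("paddle",P[b].mean(0),b.sum(), np.argwhere(b).mean(0))
# jig base: z 5..20mm
x=P[170:240,150:260]; m=(x[...,2]>.006)&(x[...,2]<.11)
q=x[m]; print(cv2.minAreaRect((q[:,:2]*1000).astype(np.float32)))
```

```text
[310 230  24  28 332] [321.86445783 243.64759036] [0.04182582 0.04730333 0.0521967 ] ((457.0338439941406, -232.62457275390625), (85.06442260742188, 285.4175109863281), 0.7464420199394226)
[257 235  33  35 543] [272.04972376 251.80662983] [0.05650535 0.06178472 0.06646058] ((429.1371765136719, -169.21670532226562), (137.09971618652344, 84.19091033935547), 70.27616119384766)
[ 48 247  39  13 300] [ 69.77333333 253.42666667] [0.1029292  1.00848226 1.05410819] ((416.8478698730469, 195.1609649658203), (32.820491790771484, 571.0241088867188), 1.0859038829803467)
[  0 252  44   6 135] [ 21.03703704 254.99259259] [1.07530493 1.10605969 1.12961878] ((412.184814453125, -12.1795654296875), (2.988433361053467, 156.57913208007812), 1.4309725761413574)
[ 50 272  26   8  93] [ 62.5483871  274.69892473] [0.05752974 0.11057777 0.11771093] ((342.9009704589844, 443.8371276855469), (23.438596725463867, 75.16919708251953), 0.7898573279380798)
paddle [0.5972211  0.20396112 0.12297417] 138 [192.6884058  147.71014493]
((575.7439575195312, 39.84193420410156), (225.9057159423828, 352.4942626953125), 1.462127923965454)
```

View pics/crop1.png

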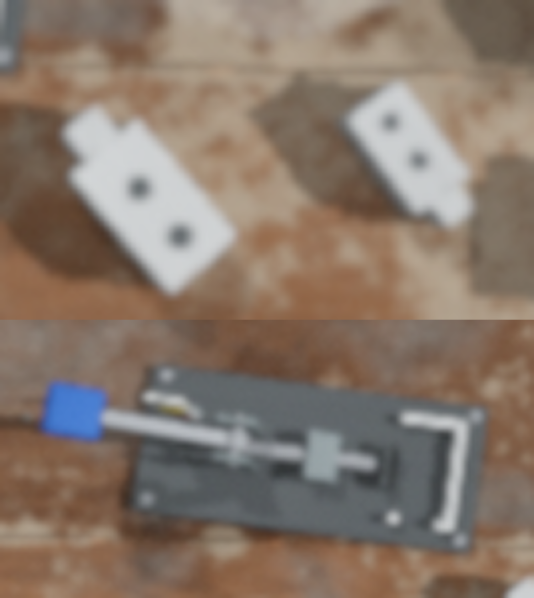

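The crop shows the small white block, 48 mm high by depth, with its tab at the lower right (455,212). The larger one is 62 mm high. The pocket's notch is at the bottom of the jig, next to the post at (392,517). Next I'll compute the poses.

```bash
cat >> h.py <<'E'
def toplane(pts,z,c): return np.array([onplane(u,v,z,c)[:2] for u,v in pts])
def blockpose(mask,z,c):
    """mask of top face -> origin, yaw of block +x, from ray-cast contour pixels; body 70x40, tab 17"""
    v,u=np.nonzero(mask); q=toplane(np.c_[u,v],z,c)
    (cx,cy),(w,h),a=cv2.minAreaRect((q*1000).astype(np.float32)); a=np.deg2rad(a)
    ax=np.array([np.cos(a),np.sin(a)]) if w>h else np.array([-np.sin(a),np.cos(a)])
    s=(q*1000-[cx,cy])@ax
    if s.mean()<0: ax=-ax   # heavier side is +x (body)
    o=np.array([cx,cy])/1000+ax*.0085
    return o,np.degrees(np.arctan2(ax[1],ax[0])),(w,h)
E
python3 - <<'E'
from h import *
a=np.load("top1.npz");c=robot.get_calibration("top");p=a["p"];P=cloud(a["d"],c)
w=((p.min(2)>135)&(p.max(2).astype(int)-p.min(2)<40)).astype(np.uint8)
for (x0,x1,y0,y1,z) in((306,340,226,275,.048),(252,295,228,275,.062)):
    m=np.zeros_like(w); m[y0:y1,x0:x1]=w[y0:y1,x0:x1]
    n,l,s,_=cv2.connectedComponentsWithStats(m); i=1+np.argmax(s[1:,4]); print(blockpose(l==i,z,c),s[i])
for (n,x,y) in(("turq",359,262),("purple",359,210)): print(n,onplane(x,y,.048,c))
# jig plate: dark grey, low-saturation mask
hsv=cv2.cvtColor(p,cv2.COLOR_RGB2HSV); m=((hsv[...,1]<75)&(P[...,2]>.004)).astype(np.uint8)
m[:178]=0;m[232:]=0;m[:,:160]=0;m[:,258:]=0
m=cv2.morphologyEx(m,cv2.MORPH_CLOSE,np.ones((5,5)));m=cv2.morphologyEx(m,cv2.MORPH_OPEN,np.ones((7,7)))
n,l,s,_=cv2.connectedComponentsWithStats(m); i=1+np.argmax(s[1:,4]); v,u=np.nonzero(l==i)
q=toplane(np.c_[u,v],.012,c)*1000; r=cv2.minAreaRect(q.astype(np.float32)); print(s[i],r)
# screws in crop -> world
S=[(480,415),(460,541),(166,375),(147,498)]
for X,Y in S: print(onplane(X/.6675/5.97+130,(Y/.666-480)/5.97+170,.013,c))
E
```

```text
(array([ 0.46707866, -0.34109387]), np.float64(34.34018325805664), (94.76475524902344, 55.55493927001953)) [310 229  24  29 399]
(array([ 0.4298488 , -0.18814128]), np.float64(-133.52741622924805), (119.07029724121094, 70.78533172607422)) [257 234  36  36 652]
turq [ 0.40263418 -0.45792092  0.048     ]
purple [ 0.56831083 -0.46053671  0.048     ]
[ 164  182   88   46 3249] ((579.5611572265625, 34.204925537109375), (290.7574157714844, 125.91473388671875), 84.0582504272461)
[ 0.61705325 -0.10972006  0.013     ]
[ 0.51180446 -0.09560967  0.013     ]
[0.644292   0.15194106 0.013     ]
[0.54123134 0.16241949 0.013     ]
```

Call:
arm_command --targets '[{"x":0.472,"y":0.426,"z":0,"rz":0.1,"claw":85},{"x":0.472,"y":0.426,"z":0,"rz":0.1,"claw":85},{"x":0.472,"y":0.426,"z":0,"rz":0.1,"claw":85},{"x":0.472,"y":0.426,"z":0,"rz":0.1,"claw":85},{"x":0.472,"y":0.426,"z":0,"rz":0.1,"claw":85},{"x":0.472,"y":0.426,"z":0,"rz":0.1,"claw":85},{"x":0.472,"y":0.426,"z":0,"rz":0.1,"claw":85},{"x":0.472,"y":0.426,"z":0,"rz":0.1,"claw":85},{"x":0.472,"y":0.426,"z":0,"rz":0.1,"claw":85},{"x":0.472,"y":0.426,"z":0,"rz":0.1,"claw":85}]' --squeeze 25

```text
schema error: expected keys x, y, z, rx, ry, rz, claw
```

Run:
```python
from h import *
s=robot.read_state(); p,d,c=cam("wrist"); save("w1.png",p); np.savez("w1.npz",p=p,d=d); print(c,s["tool_pos"],s["orientation"],s["opening"])
P=cloud(d,c); w=((p.min(2)>120)&(p.max(2).astype(int)-p.min(2)<40)&(abs(P[...,2]-.048)<.012)).astype(np.uint8)
n,l,st,_=cv2.connectedComponentsWithStats(w)
for i in range(1,n):
    if st[i,4]>400: print(st[i],blockpose(l==i,.048,c),np.median(P[l==i][:,2]))
```

```text
{'intrinsics': array([[279.92402078,   0.        , 258.5267514 ],
       [  0.        , 279.92402078, 190.61361259],
       [  0.        ,   0.        ,   1.        ]]), 'origin': array([ 0.30349823, -0.52211627,  0.38366392]), 'orientation': array([-0.25208446,  0.16944779, -1.16589788])} [ 0.23116552 -0.55311542  0.20270086] [-3.07869039e+00 -6.17253110e-01  2.91437081e-04] 0.09290113194942326
```

View pics/w1.png

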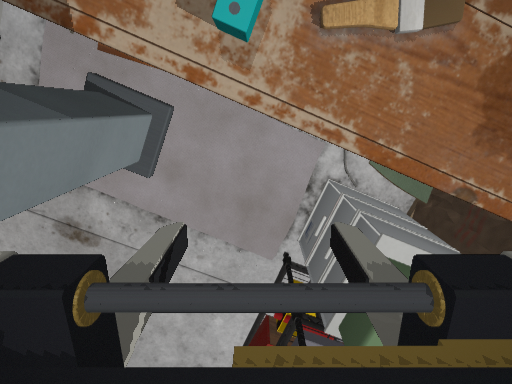

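The row was refused because all the keys are needed, so this picture is still from the start pose. It shows the turquoise look-alike at (235,15) and the fingers at the bottom.

Call:
arm_command --targets '[{"x":0.472,"y":0.426,"z":0,"rx":0,"ry":0,"rz":0.1,"claw":85},{"x":0.472,"y":0.426,"z":0,"rx":0,"ry":0,"rz":0.1,"claw":85},{"x":0.472,"y":0.426,"z":0,"rx":0,"ry":0,"rz":0.1,"claw":85},{"x":0.472,"y":0.426,"z":0,"rx":0,"ry":0,"rz":0.1,"claw":85},{"x":0.472,"y":0.426,"z":0,"rx":0,"ry":0,"rz":0.1,"claw":85},{"x":0.472,"y":0.426,"z":0,"rx":0,"ry":0,"rz":0.1,"claw":85},{"x":0.472,"y":0.426,"z":0,"rx":0,"ry":0,"rz":0.1,"claw":85},{"x":0.472,"y":0.426,"z":0,"rx":0,"ry":0,"rz":0.1,"claw":85},{"x":0.472,"y":0.426,"z":0,"rx":0,"ry":0,"rz":0.1,"claw":85},{"x":0.472,"y":0.426,"z":0,"rx":0,"ry":0,"rz":0.1,"claw":85}]' --squeeze 25

```text
t: 0.98
tool_pos: [0.4681, -0.3393, 0.2032]
orientation: [-3.001, -0.927, 0.001]
force: [-0.5, -0.5, 0.1]
opening: 0.0617
gripper_force: 0.0
```

Run:
```python
from h import *
s=robot.read_state(); p,d,c=cam("wrist"); save("w2.png",p); np.savez("w2.npz",p=p,d=d); print(c["origin"],s["tool_pos"],s["orientation"],s["opening"])
P=cloud(d,c); w=((p.min(2)>110)&(p.max(2).astype(int)-p.min(2)<40)&(abs(P[...,2]-.048)<.006)).astype(np.uint8)
n,l,st,_=cv2.connectedComponentsWithStats(w)
for i in range(1,n):
    if st[i,4]>400: print(st[i],blockpose(l==i,.048,c),np.median(P[l==i][:,2]))
```

```text
[ 0.53285521 -0.29409539  0.38414413] [ 0.46810933 -0.33926739  0.20321098] [-3.00119755e+00 -9.26743853e-01  8.81277381e-04] 0.0617275937686469
[ 238  148   35   69 1834] (array([ 0.46296689, -0.33638671]), np.float64(37.21250915527344), (87.2018814086914, 39.49357223510742)) 0.04785991719956184
```

View pics/w2.png

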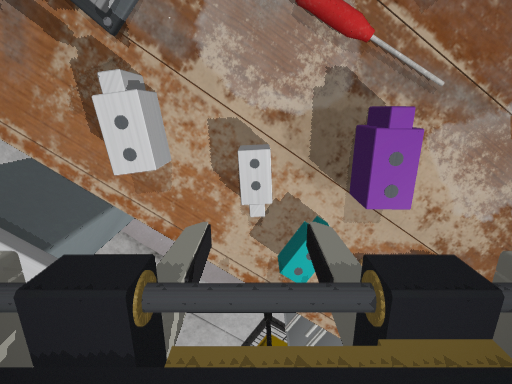

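Wrist view: target block at (255,180), between the large white block and the turquoise one. Its size fits, 87 x 39.5 mm. I'll go down to TCP z 0.037 and grip.

Call:
arm_command --targets '[{"x":-0.01,"y":0.006,"z":-0.08,"rx":0,"ry":0,"rz":0.025,"claw":85},{"x":-0.01,"y":0.006,"z":-0.16,"rx":0,"ry":0,"rz":0.025,"claw":85},{"x":-0.01,"y":0.006,"z":-0.24,"rx":0,"ry":0,"rz":0.025,"claw":85},{"x":-0.01,"y":0.006,"z":-0.3,"rx":0,"ry":0,"rz":0.025,"claw":85},{"x":-0.01,"y":0.006,"z":-0.332,"rx":0,"ry":0,"rz":0.025,"claw":85},{"x":-0.01,"y":0.006,"z":-0.332,"rx":0,"ry":0,"rz":0.025,"claw":85},{"x":-0.01,"y":0.006,"z":-0.332,"rx":0,"ry":0,"rz":0.025,"claw":200},{"x":-0.01,"y":0.006,"z":-0.332,"rx":0,"ry":0,"rz":0.025,"claw":200},{"x":-0.01,"y":0.006,"z":-0.332,"rx":0,"ry":0,"rz":0.025,"claw":200},{"x":-0.01,"y":0.006,"z":-0.332,"rx":0,"ry":0,"rz":0.025,"claw":200}]' --squeeze 25

```text
t: 1.87
tool_pos: [0.4635, -0.339, 0.0399]
orientation: [2.976, 0.995, 0.003]
force: [-0.2, -0.3, 0.8]
opening: 0.0397
gripper_force: 0.0
```

Call:
arm_command --targets '[{"x":0,"y":0,"z":0,"rx":0,"ry":0,"rz":0,"claw":200},{"x":0,"y":0,"z":0,"rx":0,"ry":0,"rz":0,"claw":200},{"x":0,"y":0,"z":0,"rx":0,"ry":0,"rz":0,"claw":200},{"x":0,"y":0,"z":0.06,"rx":0,"ry":0,"rz":0,"claw":200},{"x":0,"y":0,"z":0.14,"rx":0,"ry":0,"rz":0,"claw":200},{"x":0,"y":0,"z":0.22,"rx":0,"ry":0,"rz":0,"claw":200},{"x":0,"y":0,"z":0.3,"rx":0,"ry":0,"rz":0,"claw":200},{"x":0,"y":0,"z":0.32,"rx":0,"ry":0,"rz":0,"claw":200}]' --squeeze 25

```text
t: 2.53
tool_pos: [0.465, -0.3397, 0.206]
orientation: [2.97, 0.994, 0.009]
force: [0.5, -1.2, 1.1]
opening: 0.02
gripper_force: 0.0
```

Call:
arm_command --targets '[{"x":0.04,"y":0.558,"z":0,"rx":0,"ry":0,"rz":-0.375,"claw":200},{"x":0.04,"y":0.558,"z":0,"rx":0,"ry":0,"rz":-0.375,"claw":200},{"x":0.04,"y":0.558,"z":0,"rx":0,"ry":0,"rz":-0.375,"claw":200},{"x":0.04,"y":0.558,"z":0,"rx":0,"ry":0,"rz":-0.375,"claw":200},{"x":0.04,"y":0.558,"z":0,"rx":0,"ry":0,"rz":-0.375,"claw":200},{"x":0.04,"y":0.558,"z":0,"rx":0,"ry":0,"rz":-0.375,"claw":200},{"x":0.04,"y":0.558,"z":0,"rx":0,"ry":0,"rz":-0.375,"claw":200},{"x":0.04,"y":0.558,"z":0,"rx":0,"ry":0,"rz":-0.375,"claw":200},{"x":0.04,"y":0.558,"z":0,"rx":0,"ry":0,"rz":-0.375,"claw":200},{"x":0.04,"y":0.558,"z":0,"rx":0,"ry":0,"rz":-0.375,"claw":200}]' --squeeze 25

```text
t: 3.37
tool_pos: [0.4824, -0.0587, 0.1977]
orientation: [3.137, -0.16, 0.0]
force: [0.5, -0.7, 0.9]
opening: 0.0198
gripper_force: 0.0
```

Run:
```python
from h import *
s=robot.read_state(); p,d,c=cam("wrist"); save("w3.png",p); np.savez("w3.npz",p=p,d=d,o=c["origin"],r=c["orientation"],K=c["intrinsics"]); print(s["t"],c["origin"],s["tool_pos"],s["orientation"],s["opening"],s["gripper_force"],s["force"])
P=cloud(d,c); print(P[150:300:30,256,:])
w=(abs(P[...,2]-(s["tool_pos"][2]+.01))<.006)&(p.min(2)>100)
n,l,st,_=cv2.connectedComponentsWithStats(w.astype(np.uint8))
for i in range(1,n):
    if st[i,4]>400: print(st[i],np.median(P[l==i],axis=0),blockpose(l==i,np.median(P[l==i][:,2]),c))
```

```text
3.3667 [ 0.56028511 -0.06556464  0.37868548] [ 0.48242945 -0.05868401  0.19769946] [ 3.13690420e+00 -1.59539079e-01  3.57734276e-04] 0.01980159978515858 0.0 [ 0.51934615 -0.65153829  0.86279153]
[[ 5.07969069e-01 -5.73836997e-02  9.35751457e-03]
 [ 4.65027143e-01 -5.28444291e-02 -5.37929522e-05]
 [ 4.20715866e-01 -4.82318899e-02 -1.14919864e-04]
 [ 3.72894274e-01 -4.32457593e-02 -1.28636393e-03]
 [ 3.21973353e-01 -3.79425413e-02 -1.71495607e-03]]
```

View pics/w3.png

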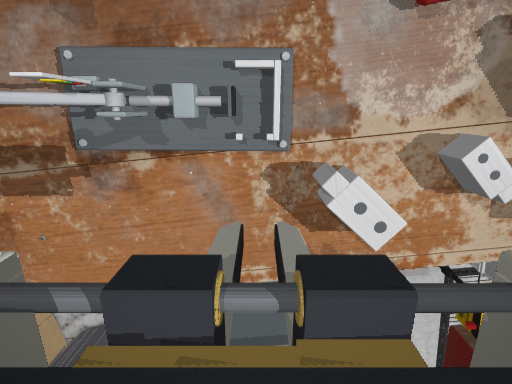

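The grip missed: the fingers are empty at 20 mm. The view shows the jig at upper left with its pocket at (258,100), the large white block at (360,205) and another block at (480,165). I'll see where the target block is now.

Run:
```python
from h import *
s=robot.read_state()
c=robot.get_calibration("wrist"); P=cloud(np.load("w3.npz")["d"],c); print("pix480,165",P[165,480],P[205,360])
def proj(X,c):
    q=Rm(c).T@(np.array(X)-c["origin"]); K=c["intrinsics"]; return K[0,0]*q[0]/-q[2]+K[0,2],-K[1,1]*q[1]/-q[2]+K[1,2]
Rt=R.from_rotvec(s["orientation"]).as_matrix()
print("tcp,tips px",proj(s["tool_pos"],c),proj(s["tool_pos"]+.014*Rt[:,2],c))
print("camera in tool frame",Rt.T@(c["origin"]-s["tool_pos"]),R.from_matrix(Rt.T@Rm(c)).as_rotvec())
p,d,c=cam("top"); np.savez("top2.npz",p=p,d=d)
save("top2.png",cv2.resize(p[200:290,230:380],(750,450),interpolation=cv2.INTER_CUBIC))
w=((p.min(2)>135)&(p.max(2).astype(int)-p.min(2)<40)).astype(np.uint8); w[:,:300]=0;w[:222]=0;w[278:]=0;w[:,345:]=0
n,l,st,_=cv2.connectedComponentsWithStats(w); P=cloud(d,c)
for i in range(1,n):
    if st[i,4]>60: print(st[i],blockpose(l==i,.048,c),np.percentile(P[l==i][:,2],[10,50,90]))
```

```text
pix480,165 [ 0.46812626 -0.32373173  0.04907669] [ 0.43775492 -0.1757167   0.06381483]
tcp,tips px (np.float64(259.6227508654687), np.float64(224.7641965290033)) (np.float64(259.5397054078942), np.float64(217.27328867271822))
camera in tool frame [ 0.07820836 -0.00092553 -0.18094469] [2.06774637 2.06696457 0.29749953]
[310 230  24  28 378] (array([ 0.46509972, -0.33979835]), np.float64(37.59535217285156), (92.09375762939453, 49.068992614746094)) [0.00143356 0.04663434 0.05054793]
[321 262  13  16  77] (array([ 0.36921197, -0.35917833]), np.float64(-160.03278160095218), (55.9543342590332, 22.48702621459961)) [-0.00501729 -0.00064195  0.00320852]
```

View pics/top2.png

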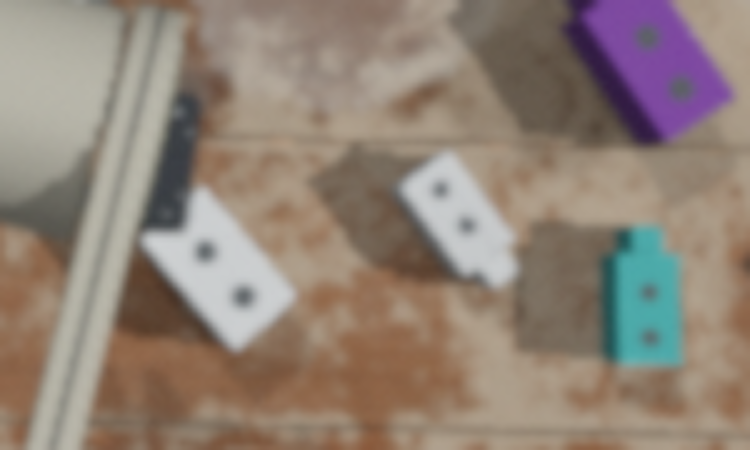

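Top view: the target is unmoved and upright at (455,215) in the crop. I'll return and grip again, deeper, and check the grip force before lifting.

Call:
arm_command --targets '[{"x":-0.04,"y":-0.554,"z":0,"rx":0,"ry":0,"rz":0.375,"claw":85},{"x":-0.04,"y":-0.554,"z":0,"rx":0,"ry":0,"rz":0.375,"claw":85},{"x":-0.04,"y":-0.554,"z":0,"rx":0,"ry":0,"rz":0.375,"claw":85},{"x":-0.04,"y":-0.554,"z":0,"rx":0,"ry":0,"rz":0.375,"claw":85},{"x":-0.04,"y":-0.554,"z":0,"rx":0,"ry":0,"rz":0.375,"claw":85},{"x":-0.04,"y":-0.554,"z":0,"rx":0,"ry":0,"rz":0.375,"claw":85},{"x":-0.04,"y":-0.554,"z":0,"rx":0,"ry":0,"rz":0.375,"claw":85},{"x":-0.04,"y":-0.554,"z":0,"rx":0,"ry":0,"rz":0.375,"claw":85},{"x":-0.04,"y":-0.554,"z":0,"rx":0,"ry":0,"rz":0.375,"claw":85}]' --squeeze 30

```text
t: 4.22
tool_pos: [0.4603, -0.3399, 0.1969]
orientation: [-2.982, -0.987, 0.002]
force: [-0.0, 0.1, -0.8]
opening: 0.0619
gripper_force: 0.0
```

Call:
arm_command --targets '[{"x":0,"y":0,"z":-0.08,"rx":0,"ry":0,"rz":0,"claw":85},{"x":0,"y":0,"z":-0.16,"rx":0,"ry":0,"rz":0,"claw":85},{"x":0,"y":0,"z":-0.24,"rx":0,"ry":0,"rz":0,"claw":85},{"x":0,"y":0,"z":-0.3,"rx":0,"ry":0,"rz":0,"claw":85},{"x":0,"y":0,"z":-0.328,"rx":0,"ry":0,"rz":0,"claw":85},{"x":0,"y":0,"z":-0.328,"rx":0,"ry":0,"rz":0,"claw":85}]' --squeeze 30

```text
t: 4.72
tool_pos: [0.459, -0.3324, 0.0286]
orientation: [-2.973, -0.993, 0.007]
force: [-0.3, 1.6, -0.4]
opening: 0.0622
gripper_force: 0.0
```

Run:
```python
from h import *
s=robot.read_state(); print(s["tool_pos"],s["orientation"],s["opening"])
p,d,c=cam("wrist"); save("w4.png",p)
```

```text
[ 0.45904162 -0.33243971  0.0285593 ] [-2.97250612 -0.99264314  0.00664717] 0.06221325375162023
```

View pics/w4.png

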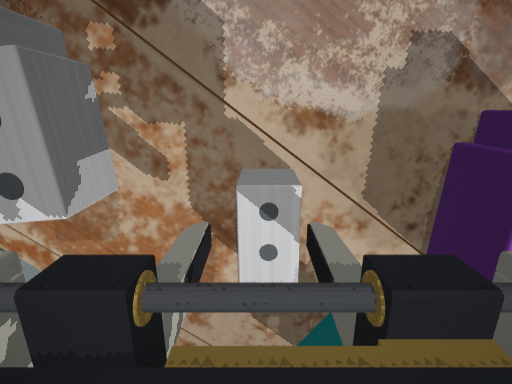

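Block at (268,230), well between the fingers. Now I'll close and wait.

Call:
arm_command --targets '[{"x":0,"y":0,"z":0,"rx":0,"ry":0,"rz":0,"claw":255},{"x":0,"y":0,"z":0,"rx":0,"ry":0,"rz":0,"claw":255},{"x":0,"y":0,"z":0,"rx":0,"ry":0,"rz":0,"claw":255},{"x":0,"y":0,"z":0,"rx":0,"ry":0,"rz":0,"claw":255},{"x":0,"y":0,"z":0,"rx":0,"ry":0,"rz":0,"claw":255},{"x":0,"y":0,"z":0,"rx":0,"ry":0,"rz":0,"claw":255},{"x":0,"y":0,"z":0,"rx":0,"ry":0,"rz":0,"claw":255}]' --squeeze 30

```text
t: 5.35
tool_pos: [0.4625, -0.3357, 0.034]
orientation: [2.979, 0.997, 0.0]
force: [0.4, -0.5, -0.3]
opening: 0.0202
gripper_force: 0.0
```

Run:
```python
from h import *
p,d,c=cam("wrist"); save("w5.png",p); s=robot.read_state(); print(s["tool_pos"],s["opening"],s["gripper_force"]); np.savez("w5.npz",p=p,d=d)
P=cloud(d,c); w=((p.min(2)>110)&(p.max(2).astype(int)-p.min(2)<40)&(abs(P[...,2]-.048)<.006)).astype(np.uint8)
n,l,st,_=cv2.connectedComponentsWithStats(w)
for i in range(1,n):
    if st[i,4]>400: print(st[i],blockpose(l==i,.048,c),np.median(P[l==i][:,2]))
```

```text
[ 0.46241594 -0.33567588  0.03380872] 0.016048965699276063 0.0
[ 229  181   64  102 4114] (array([ 0.46943184, -0.33080226]), np.float64(37.003692626953125), (71.71664428710938, 40.33577346801758)) 0.047906940886680766
```

View pics/w5.png

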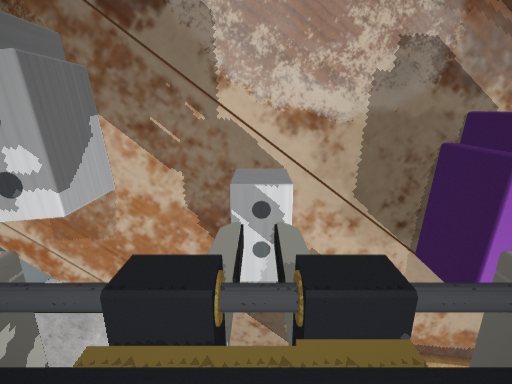

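The fingers have closed above the block's top, at (260,245), so the fingertips sit higher than the TCP reading says. I'll check the fingertip depth.

Run:
```python
from h import *
c=robot.get_calibration("wrist"); d=np.load("w5.npz")["d"]; P=cloud(d,c)
for v in (222,226,230,236,242,248,254): print(v,[tuple(np.round(P[v,u],3)) for u in (226,236,286,298)],P[v,262].round(3))
```

```text
222 [(np.float64(0.436), np.float64(-0.32), np.float64(-0.001)), (np.float64(0.461), np.float64(-0.318), np.float64(0.049)), (np.float64(0.479), np.float64(-0.344), np.float64(0.048)), (np.float64(0.472), np.float64(-0.368), np.float64(-0.0))] [ 0.47  -0.332  0.047]
226 [(np.float64(0.457), np.float64(-0.313), np.float64(0.056)), (np.float64(0.461), np.float64(-0.318), np.float64(0.055)), (np.float64(0.48), np.float64(-0.343), np.float64(0.056)), (np.float64(0.47), np.float64(-0.37), np.float64(0.001))] [ 0.468 -0.333  0.048]
230 [(np.float64(0.458), np.float64(-0.314), np.float64(0.062)), (np.float64(0.461), np.float64(-0.319), np.float64(0.061)), (np.float64(0.479), np.float64(-0.342), np.float64(0.062)), (np.float64(0.484), np.float64(-0.348), np.float64(0.062))] [ 0.466 -0.335  0.047]
236 [(np.float64(0.458), np.float64(-0.315), np.float64(0.07)), (np.float64(0.462), np.float64(-0.319), np.float64(0.07)), (np.float64(0.479), np.float64(-0.342), np.float64(0.07)), (np.float64(0.483), np.float64(-0.347), np.float64(0.07))] [ 0.462 -0.338  0.047]
242 [(np.float64(0.458), np.float64(-0.315), np.float64(0.077)), (np.float64(0.462), np.float64(-0.32), np.float64(0.077)), (np.float64(0.478), np.float64(-0.341), np.float64(0.077)), (np.float64(0.482), np.float64(-0.346), np.float64(0.077))] [ 0.459 -0.34   0.048]
248 [(np.float64(0.46), np.float64(-0.316), np.float64(0.085)), (np.float64(0.463), np.float64(-0.32), np.float64(0.085)), (np.float64(0.478), np.float64(-0.341), np.float64(0.084)), (np.float64(0.482), np.float64(-0.346), np.float64(0.084))] [ 0.456 -0.343  0.049]
254 [(np.float64(0.46), np.float64(-0.316), np.float64(0.091)), (np.float64(0.461), np.float64(-0.321), np.float64(0.088)), (np.float64(0.477), np.float64(-0.341), np.float64(0.089)), (np.float64(0.498), np.float64(-0.322), np.float64(0.139))] [ 0.452 -0.345  0.048]
```

The fingertips are really at z≈0.053 with tool_pos z=0.034. They stand about 19 mm behind the reported TCP instead of 14 mm ahead, a 33 mm z offset, while xy agrees. I'll work by the seen tip height: tip z = tool z + 0.019.

Call:
arm_command --targets '[{"x":0,"y":0,"z":0.02,"rx":0,"ry":0,"rz":0,"claw":85},{"x":0,"y":0,"z":0.02,"rx":0,"ry":0,"rz":0,"claw":85},{"x":0,"y":0,"z":0.02,"rx":0,"ry":0,"rz":0,"claw":85},{"x":0,"y":0,"z":0.02,"rx":0,"ry":0,"rz":0,"claw":85},{"x":0,"y":0,"z":0.02,"rx":0,"ry":0,"rz":0,"claw":85},{"x":0,"y":0,"z":0.02,"rx":0,"ry":0,"rz":0,"claw":85},{"x":0,"y":0,"z":0.02,"rx":0,"ry":0,"rz":0,"claw":85},{"x":0,"y":0,"z":-0.02,"rx":0,"ry":0,"rz":0,"claw":85},{"x":0,"y":0,"z":-0.06,"rx":0,"ry":0,"rz":0,"claw":85},{"x":0,"y":0,"z":-0.06,"rx":0,"ry":0,"rz":0,"claw":85}]' --squeeze 30

```text
t: 6.23
tool_pos: [0.4598, -0.3335, -0.0005]
orientation: [-2.974, -0.995, 0.005]
force: [0.0, 0.1, -0.5]
opening: 0.0621
gripper_force: 0.0
```

Call:
arm_command --targets '[{"x":0,"y":0,"z":0,"rx":0,"ry":0,"rz":0,"claw":200},{"x":0,"y":0,"z":0,"rx":0,"ry":0,"rz":0,"claw":200},{"x":0,"y":0,"z":0,"rx":0,"ry":0,"rz":0,"claw":200},{"x":0,"y":0,"z":0,"rx":0,"ry":0,"rz":0,"claw":200},{"x":0,"y":0,"z":0,"rx":0,"ry":0,"rz":0,"claw":200},{"x":0,"y":0,"z":0,"rx":0,"ry":0,"rz":0,"claw":200},{"x":0,"y":0,"z":0,"rx":0,"ry":0,"rz":0,"claw":200},{"x":0,"y":0,"z":0,"rx":0,"ry":0,"rz":0,"claw":200}]' --squeeze 30

```text
t: 6.9
tool_pos: [0.4633, -0.3365, 0.0051]
orientation: [2.977, 0.996, 0.002]
force: [-0.2, 0.1, 5.9]
opening: 0.0399
gripper_force: 30.0
```

Gripped at 39.9 mm with 30 N. I'll lift and refine the jig pose from the w3 view.

Call:
arm_command --targets '[{"x":0,"y":0,"z":0.06,"rx":0,"ry":0,"rz":0,"claw":200},{"x":0,"y":0,"z":0.14,"rx":0,"ry":0,"rz":0,"claw":200},{"x":0,"y":0,"z":0.22,"rx":0,"ry":0,"rz":0,"claw":200},{"x":0,"y":0,"z":0.26,"rx":0,"ry":0,"rz":0,"claw":200},{"x":0,"y":0,"z":0.26,"rx":0,"ry":0,"rz":0,"claw":200}]' --squeeze 30

```text
t: 7.32
tool_pos: [0.4652, -0.338, 0.1402]
orientation: [2.971, 0.994, 0.008]
force: [0.3, -1.6, -1.8]
opening: 0.0397
gripper_force: 30.0
```

Run:
```python
from h import *
a=np.load("w3.npz"); c=dict(origin=a["o"],orientation=a["r"],intrinsics=a["K"]); p=a["p"]; P=cloud(a["d"],c)
# plate
m=((P[...,2]>.008)&(P[...,2]<.016)).astype(np.uint8); m[:40]=0;m[158:]=0;m[:,:58]=0;m[:,302:]=0
m=cv2.morphologyEx(m,cv2.MORPH_OPEN,np.ones((3,3)))
m=cv2.morphologyEx(m,cv2.MORPH_CLOSE,np.ones((25,25)))
n,l,s,_=cv2.connectedComponentsWithStats(m); i=1+np.argmax(s[1:,4]); v,u=np.nonzero(l==i)
r=cv2.minAreaRect((toplane(np.c_[u,v],.012,c)*1000).astype(np.float32)); print("plate",s[i],r)
# walls (bright, top z~26mm)
w=((p.min(2)>120)&(P[...,2]>.02)&(P[...,2]<.032)).astype(np.uint8); w[:50]=0;w[145:]=0;w[:,:228]=0;w[:,290:]=0
v,u=np.nonzero(w); q=toplane(np.c_[u,v],.026,c)*1000
(cx,cy),(W,H),ang=cv2.minAreaRect(q.astype(np.float32)); print("walls",(cx,cy),(W,H),ang,w.sum())
# in guessed jig frame
for yaw in(-6.,):
    th=np.radians(yaw); ex=np.array([np.cos(th),np.sin(th)]); ey=np.array([-ex[1],ex[0]])
    o=np.array([569.8,-59.3]); X=(q-o)@ex; Y=(q-o)@ey
    print("x range",X.min(),X.max(),"y range",Y.min(),Y.max())
    f=Y<-24; print("fence: x",X[f].min(),X[f].max(),"y",Y[f].min(),Y[f].max()); pf=np.polyfit(X[f],Y[f],1); print("fence tilt deg",np.degrees(np.arctan(pf[0])))
    e=X>35; print("+x wall y",Y[e].min(),Y[e].max())
    k=(X<-35)&(Y>-20); print("-x post x",X[k].min(),X[k].max(),"y",Y[k].min(),Y[k].max())
s=robot.read_state(); print(s["t"],s["tool_pos"],s["opening"],s["gripper_force"])
```

```text
plate [   58    46   236   105 23296] ((579.0540771484375, 31.393234252929688), (279.9507141113281, 122.86849975585938), 83.82780456542969)
walls (568.6280517578125, -65.65809631347656) (53.14044952392578, 90.53453063964844) 83.84249877929688 880
x range -45.695106727202266 44.69534493196189 y range -33.05669570600621 20.24879469695985
fence: x -45.54157257489309 44.69534493196189 y -33.05669570600621 -24.20468022518858
fence tilt deg -0.12369221960853496
+x wall y -32.53158623356686 19.803658842158676
-x post x -45.695106727202266 -38.327326765359444 y -19.61332768386328 20.24879469695985
7.3167 [ 0.46516981 -0.33798677  0.14021671] 0.03968704866533034 29.997484982013702
```

Call:
arm_command --targets '[{"x":0.213,"y":0.549,"z":0,"rx":0,"ry":0,"rz":-0.378,"claw":200},{"x":0.213,"y":0.549,"z":0,"rx":0,"ry":0,"rz":-0.378,"claw":200},{"x":0.213,"y":0.549,"z":0,"rx":0,"ry":0,"rz":-0.378,"claw":200},{"x":0.213,"y":0.549,"z":0,"rx":0,"ry":0,"rz":-0.378,"claw":200},{"x":0.213,"y":0.549,"z":0,"rx":0,"ry":0,"rz":-0.378,"claw":200},{"x":0.213,"y":0.549,"z":0,"rx":0,"ry":0,"rz":-0.378,"claw":200},{"x":0.213,"y":0.549,"z":0,"rx":0,"ry":0,"rz":-0.378,"claw":200},{"x":0.213,"y":0.549,"z":0,"rx":0,"ry":0,"rz":-0.378,"claw":200},{"x":0.213,"y":0.549,"z":0,"rx":0,"ry":0,"rz":-0.378,"claw":200},{"x":0.213,"y":0.549,"z":0,"rx":0,"ry":0,"rz":-0.378,"claw":200}]' --squeeze 30

```text
t: 8.15
tool_pos: [0.5677, -0.0595, 0.1312]
orientation: [-3.137, 0.168, 0.006]
force: [-0.0, 0.4, -3.8]
opening: 0.0397
gripper_force: 30.0
```

Call:
arm_command --targets '[{"x":0,"y":0,"z":-0.06,"rx":0,"ry":0,"rz":0,"claw":200},{"x":0,"y":0,"z":-0.12,"rx":0,"ry":0,"rz":0,"claw":200},{"x":0,"y":0,"z":-0.17,"rx":0,"ry":0,"rz":0,"claw":200},{"x":0,"y":0,"z":-0.17,"rx":0,"ry":0,"rz":0,"claw":200},{"x":0,"y":0,"z":-0.17,"rx":0,"ry":0,"rz":0,"claw":200},{"x":0,"y":0,"z":-0.17,"rx":0,"ry":0,"rz":0,"claw":200}]' --squeeze 30

```text
t: 8.65
tool_pos: [0.5691, -0.0621, 0.0496]
orientation: [3.136, -0.175, 0.001]
force: [-0.1, 0.6, -3.2]
opening: 0.0397
gripper_force: 30.0
```

```bash
cat > meas.py <<'E'
from h import *
import sys
s=robot.read_state(); p,d,c=cam("wrist"); save(sys.argv[1]+".png",p); np.savez(sys.argv[1]+".npz",p=p,d=d,o=c["origin"],r=c["orientation"],K=c["intrinsics"])
print(s["t"],s["tool_pos"],s["orientation"],s["opening"],s["gripper_force"],s["force"])
P=cloud(d,c)*1000; th=np.radians(-6.15); ex=np.array([np.cos(th),np.sin(th)]); ey=np.array([-ex[1],ex[0]])
J=P[...,:2]-[569.0,-61.3]; X=J@ex; Y=J@ey; Z=P[...,2]
zt=float(sys.argv[2])*1000
g=(p.max(2).astype(int)-p.min(2)<40)
def rep(n,m):
    m=cv2.morphologyEx(m.astype(np.uint8),cv2.MORPH_OPEN,np.ones((2,2)))>0
    if m.sum()>20: print(n,m.sum(),"x",np.percentile(X[m],[1,99]).round(1),"y",np.percentile(Y[m],[1,99]).round(1),"z",np.median(Z[m]).round(1))
rep("blocktop",g&(abs(Z-zt)<4)&(abs(X)<70)&(abs(Y)<40))
k=g&(abs(Z-zt)<4)&(X>15)&(X<60)&(abs(Y)<26)
rep("block front",k)
v,u=np.nonzero(k)
if len(v)>50: print("front-part minrect",cv2.minAreaRect(np.c_[X[k],Y[k]].astype(np.float32)))
rep("+x wall",(p.min(2)>120)&(abs(Z-26)<4)&(X>34)&(X<50)&(Y<22)&(Y>-22))
rep("fence",(p.min(2)>120)&(abs(Z-26)<4)&(abs(X)<50)&(Y<-20)&(Y>-38))
E
python3 meas.py w6 0.098
```

```text
8.65 [ 0.56913047 -0.06209504  0.0495852 ] [ 3.13647893e+00 -1.74539427e-01  9.19015682e-04] 0.03973262543060146 29.99738037586212 [-0.05151546  0.59121603 -3.19352896]
blocktop 512 x [-59.1   9.7] y [-34.9  34. ] z 99.1
+x wall 655 x [35.  45.5] y [-22.7  20.9] z 25.7
fence 499 x [-7.3 45.9] y [-33.7 -21.2] z 25.6
```

Run:
```python
from h import *
a=np.load("w6.npz"); c=dict(origin=a["o"],orientation=a["r"],intrinsics=a["K"]); p=a["p"]; P=cloud(a["d"],c)*1000
th=np.radians(-6.15); ex=np.array([np.cos(th),np.sin(th)]); ey=np.array([-ex[1],ex[0]]); J=P[...,:2]-[569.0,-61.3]; X=J@ex;Y=J@ey;Z=P[...,2]
k=(abs(X)<60)&(abs(Y)<32)&(Z>40)&(Z<110)
print(np.histogram(Z[k],bins=range(40,112,4)))
m=(abs(Z-92.5)<3)&(X>9)&(X<60)&(abs(Y)<30)
print(m.sum(),np.percentile(X[m],[1,50,99]),np.percentile(Y[m],[1,50,99]),np.median(Z[m]))
print(cv2.minAreaRect(np.c_[X[m],Y[m]].astype(np.float32)))
w=(p.min(2)>120)&(abs(Z-26)<2)
for n,q in(("+x wall",w&(X>34)&(X<50)&(Y<18)&(Y>-18)),("fence",w&(X>0)&(X<30)&(Y<-18)&(Y>-38))):
    print(n,q.sum(),np.percentile(X[q],[3,97]).round(1),np.percentile(Y[q],[3,97]).round(1))
f=w&(X>0)&(X<32)&(Y<-18)&(Y>-38); print(np.degrees(np.arctan(np.polyfit(X[f],Y[f],1)[0])))
f=w&(X>34)&(X<50)&(abs(Y)<18); print(np.degrees(np.arctan(np.polyfit(Y[f],X[f],1)[0])))
```

```text
(array([   0,   63,   88,   83,  109,   93,  138,  171,  223,  223,  260,
        280, 2016, 5363,  231,  248,  273]), array([ 40,  44,  48,  52,  56,  60,  64,  68,  72,  76,  80,  84,  88,
        92,  96, 100, 104, 108]))
3406 [ 9.10865662 21.98150943 33.71952053] [-19.82464392   0.23448803  23.93648753] 92.37631852223416
((21.60700035095215, 0.0746307373046875), (59.49559783935547, 25.18756866455078), 89.97930145263672)
+x wall 527 [38.6 46. ] [-16.8  17.1]
fence 204 [ 3.3 29.5] [-30.9 -23.7]
8.174730693893704
0.32267799925141655
```

Block and pocket agree to within 1 mm, so I'll shift +1 mm in x and lower.

Call:
arm_command --targets '[{"x":0.002,"y":0,"z":0,"rx":0,"ry":0,"rz":0.001,"claw":200},{"x":0.002,"y":0,"z":-0.02,"rx":0,"ry":0,"rz":0.001,"claw":200},{"x":0.002,"y":0,"z":-0.035,"rx":0,"ry":0,"rz":0.001,"claw":200},{"x":0.002,"y":0,"z":-0.045,"rx":0,"ry":0,"rz":0.001,"claw":200},{"x":0.002,"y":0,"z":-0.055,"rx":0,"ry":0,"rz":0.001,"claw":200},{"x":0.002,"y":0,"z":-0.06,"rx":0,"ry":0,"rz":0.001,"claw":200},{"x":0.002,"y":0,"z":-0.062,"rx":0,"ry":0,"rz":0.001,"claw":200},{"x":0.002,"y":0,"z":-0.062,"rx":0,"ry":0,"rz":0.001,"claw":200}]' --squeeze 30

```text
t: 9.37
tool_pos: [0.5692, -0.0609, 0.0177]
orientation: [-3.137, 0.169, 0.002]
force: [-2.9, -0.3, 1.7]
opening: 0.0394
gripper_force: 32.2
```

Call:
arm_command --targets '[{"x":0,"y":0,"z":0,"rx":0,"ry":0,"rz":0,"claw":200},{"x":0,"y":0,"z":0,"rx":0,"ry":0,"rz":0,"claw":200},{"x":0,"y":0,"z":0,"rx":0,"ry":0,"rz":0,"claw":200}]' --squeeze 30

```text
t: 9.62
tool_pos: [0.5696, -0.061, 0.0177]
orientation: [-3.137, 0.17, 0.001]
force: [-5.2, 1.2, 2.0]
opening: 0.0396
gripper_force: 32.7
```

Run:
```python
from h import *
s=robot.read_state(); print(s["tool_pos"],s["force"],s["wrist_torque"])
p,d,c=cam("wrist"); P=cloud(d,c)*1000
th=np.radians(-6.15); ex=np.array([np.cos(th),np.sin(th)]); ey=np.array([-ex[1],ex[0]]); J=P[...,:2]-[569.0,-61.3]; X=J@ex;Y=J@ey;Z=P[...,2]
m=(abs(Z-60)<5)&(X>10)&(X<60)&(abs(Y)<22)
print(m.sum(),np.percentile(X[m],[1,50,99]),np.percentile(Y[m],[1,50,99]),np.median(Z[m])); print("tilt mm/mm",np.linalg.lstsq(np.c_[X[m],Y[m],np.ones(m.sum())],Z[m],rcond=None)[0])
```

```text
[ 0.56961515 -0.06101532  0.01772033] [-5.18438646  1.17542342  1.97966284] [0.32818117 0.84709341 0.14109581]
3361 [10.34411289 23.35968736 34.24962768] [-18.16124952   0.8974966   20.71444319] 60.412596403625564
tilt mm/mm [-4.77834145e-02 -5.84569824e-04  6.13679379e+01]
```

The block is in, but its top is tilted about 2.7° with the +x edge touching first. I'll ease x back and release so it settles flat.

Call:
arm_command --targets '[{"x":-0.002,"y":0,"z":-0.002,"rx":0,"ry":0,"rz":0,"claw":200},{"x":-0.002,"y":0,"z":-0.002,"rx":0,"ry":0,"rz":0,"claw":200},{"x":-0.002,"y":0,"z":-0.002,"rx":0,"ry":0,"rz":0,"claw":120},{"x":-0.002,"y":0,"z":-0.002,"rx":0,"ry":0,"rz":0,"claw":110},{"x":-0.002,"y":0,"z":-0.002,"rx":0,"ry":0,"rz":0,"claw":100},{"x":-0.002,"y":0,"z":-0.002,"rx":0,"ry":0,"rz":0,"claw":100},{"x":-0.002,"y":0,"z":-0.002,"rx":0,"ry":0,"rz":0,"claw":100}]' --squeeze 30

```text
t: 10.25
tool_pos: [0.5699, -0.0627, 0.0178]
orientation: [3.135, -0.17, 0.004]
force: [-4.0, -5.9, 5.5]
opening: 0.0561
gripper_force: 3.9
```

```bash
cat > fit.py <<'E'
from h import *
s=robot.read_state(); print(s["t"],s["tool_pos"],s["force"],s["opening"])
p,d,c=cam("wrist"); P=cloud(d,c)*1000
th=np.radians(-6.15); ex=np.array([np.cos(th),np.sin(th)]); ey=np.array([-ex[1],ex[0]]); J=P[...,:2]-[569.0,-61.3]; X=J@ex;Y=J@ey;Z=P[...,2]
for n,m in(("top",(abs(Z-60)<5)&(X>-60)&(X<60)&(abs(Y)<26)&(p.min(2)>70)),("all60",(abs(Z-60)<3)&(abs(X)<70)&(abs(Y)<30))):
    print(n,m.sum(),np.percentile(X[m],[1,50,99]).round(1),np.percentile(Y[m],[1,50,99]).round(1),"tilt",np.linalg.lstsq(np.c_[X[m],Y[m],np.ones(m.sum())],Z[m],rcond=None)[0].round(3))
m=(abs(Z-60)<4)&(abs(X)<70)&(abs(Y)<26)
if m.sum(): 
    print(blockpose(m,.060,c))
np.savez("fit.npz",p=p,d=d); save("fit_%.2f.png"%s["t"],p)
E
python3 fit.py
```

```text
10.25 [ 0.56987587 -0.06265462  0.01777567] [-3.95066816 -5.8894126   5.49560777] 0.05614788946410477
top 6376 [-50.9   8.4  34.1] [-18.3   1.   20.5] tilt [-5.000e-03 -2.000e-03  5.983e+01]
all60 7051 [-50.7   7.8  34. ] [-28.3   1.   27.7] tilt [-2.0000e-03 -1.0000e-03  5.9896e+01]
(array([ 0.56954695, -0.060283  ]), np.float64(-5.995277404785162), (39.54606628417969, 87.70564270019531))
```

The block now lies flat: top at 59.9 mm, no tilt, centred within 1 mm. I'll raise straight up.

Call:
arm_command --targets '[{"x":0,"y":0,"z":0.01,"rx":0,"ry":0,"rz":0,"claw":110},{"x":0,"y":0,"z":0.04,"rx":0,"ry":0,"rz":0,"claw":110},{"x":0,"y":0,"z":0.08,"rx":0,"ry":0,"rz":0,"claw":110},{"x":0,"y":0,"z":0.14,"rx":0,"ry":0,"rz":0,"claw":110},{"x":0,"y":0,"z":0.22,"rx":0,"ry":0,"rz":0,"claw":110},{"x":0,"y":0,"z":0.3,"rx":0,"ry":0,"rz":0,"claw":110},{"x":0,"y":0,"z":0.36,"rx":0,"ry":0,"rz":0,"claw":110},{"x":0,"y":0,"z":0.36,"rx":0,"ry":0,"rz":0,"claw":110}]' --squeeze 30

```text
t: 10.97
tool_pos: [0.5737, -0.0619, 0.2061]
orientation: [3.135, -0.17, 0.023]
force: [1.6, 0.3, 1.2]
opening: 0.0532
gripper_force: 0.0
```

```bash
python3 fit.py
python3 - <<'E'
from h import *
p,d,c=cam("wrist"); P=cloud(d,c)*1000
th=np.radians(-6.15); ex=np.array([np.cos(th),np.sin(th)]); ey=np.array([-ex[1],ex[0]])
p2,d2,c2=cam("top"); P2=cloud(d2,c2)*1000
for n,p,P in(("wrist",p,P),("top",p2,P2)):
    J=P[...,:2]-[569.0,-61.3]; X=J@ex;Y=J@ey;Z=P[...,2]
    h=cv2.cvtColor(p,cv2.COLOR_RGB2HSV); b=(h[...,0]>100)&(h[...,0]<125)&(h[...,1]>150)&(abs(X)<50)&(Y>200)&(Y<350)
    if b.sum()>20: print(n,b.sum(),np.percentile(X[b],[3,50,97]).round(1),np.percentile(Y[b],[3,50,97]).round(1),np.percentile(Z[b],[3,50,97]).round(1))
E
```

```text
10.9667 [ 0.57370938 -0.06185551  0.20614465] [1.58356883 0.30891074 1.23553927] 0.053204021913235935
top 2065 [-50.9  -3.   34. ] [-18.3   1.1  20.4] tilt [-3.0000e-03  1.0000e-03  5.9813e+01]
all60 2039 [-50.9  -3.8  33.3] [-18.3   1.1  20.4] tilt [-0.0000e+00  1.0000e-03  5.9874e+01]
(array([ 0.56881557, -0.06024395]), np.float64(-6.181556701660154), (39.49614715576172, 86.7613296508789))
wrist 711 [-17.1  -0.4  19.3] [246.7 250.8 258. ] [106.  115.  118.9]
top 136 [-15.7  -0.9  14.5] [250.2 266.7 283.2] [114.7 122.9 131.7]
```

The block is seated. Next I'll close the fingers and go above the paddle.

Call:
arm_command --targets '[{"x":0.06,"y":0.542,"z":0,"rx":0,"ry":0,"rz":0,"claw":255},{"x":0.06,"y":0.542,"z":0,"rx":0,"ry":0,"rz":0,"claw":255},{"x":0.06,"y":0.542,"z":0,"rx":0,"ry":0,"rz":0,"claw":255},{"x":0.06,"y":0.542,"z":0,"rx":0,"ry":0,"rz":0,"claw":255},{"x":0.06,"y":0.542,"z":0,"rx":0,"ry":0,"rz":0,"claw":255},{"x":0.06,"y":0.542,"z":0,"rx":0,"ry":0,"rz":0,"claw":255},{"x":0.06,"y":0.542,"z":0,"rx":0,"ry":0,"rz":0,"claw":255},{"x":0.06,"y":0.542,"z":0,"rx":0,"ry":0,"rz":0,"claw":255},{"x":0.06,"y":0.542,"z":0,"rx":0,"ry":0,"rz":0,"claw":255},{"x":0.06,"y":0.542,"z":0,"rx":0,"ry":0,"rz":0,"claw":255}]' --squeeze 30

```text
t: 11.95
tool_pos: [0.5981, 0.2091, 0.1947]
orientation: [3.136, -0.17, -0.004]
force: [-0.7, 0.5, 0.4]
opening: 0.0005
gripper_force: 0.0
```

```bash
cat > pad.py <<'E'
from h import *
s=robot.read_state(); print(s["t"],s["tool_pos"],s["orientation"],s["force"],s["opening"])
th=np.radians(-6.15); ex=np.array([np.cos(th),np.sin(th)]); ey=np.array([-ex[1],ex[0]])
for n in("wrist","side","top"):
    p,d,c=cam(n); save(n+"_%.2f.png"%s["t"],p); P=cloud(d,c)*1000; J=P[...,:2]-[569.0,-61.3]; X=J@ex;Y=J@ey;Z=P[...,2]
    h=cv2.cvtColor(p,cv2.COLOR_RGB2HSV); b=(h[...,0]>100)&(h[...,0]<125)&(h[...,1]>150)&(abs(X)<50)&(Y>200)&(Y<350)&(Z>30)
    if b.sum()>20: print(n,b.sum(),np.percentile(X[b],[3,50,97]).round(1),np.percentile(Y[b],[3,50,97]).round(1),np.percentile(Z[b],[3,50,97]).round(1))
    m=(abs(Z-60)<6)&(X>-70)&(X<50)&(abs(Y)<34)
    if m.sum()>50: print(n," block",m.sum(),np.percentile(X[m],[3,97]).round(1),np.percentile(Y[m],[3,97]).round(1))
    if n=="wrist":
        v,u=np.mgrid[205:250,225:295]; zz=Z[205:250,225:295]; print("fingertip z by row",[(r,round(float(np.median(Z[r,254:264])))) for r in range(206,250,4)])
E
python3 pad.py
```

```text
11.95 [0.5980586  0.20913842 0.1947365 ] [ 3.13571725 -0.16952736 -0.00402279] [-0.69033648  0.51809599  0.36625364] 0.0004757183900251922
wrist 1740 [-16.2   3.   20.1] [249.  269.3 288. ] [113.7 123.2 129.5]
wrist  block 2433 [-47.5  32.5] [-16.4  21.4]
fingertip z by row [(206, 126), (210, 126), (214, 0), (218, 0), (222, 1), (226, 214), (230, 220), (234, 226), (238, 231), (242, 236), (246, 241)]
side 199 [-20.2  -5.4  14.6] [251.8 274.1 287.9] [113.7 124.4 131.1]
side  block 313 [-50.5  31.2] [-18.4  20.1]
top 51 [-30.2 -13.3  16.4] [213.5 264.7 278.8] [114.3 125.1 337.9]
top  block 290 [-47.6  31.5] [-19.1  17.9]
```

Call:
arm_command --targets '[{"x":0,"y":0,"z":-0.07,"rx":0,"ry":0,"rz":0,"claw":255},{"x":0,"y":0,"z":-0.13,"rx":0,"ry":0,"rz":0,"claw":255},{"x":0,"y":0,"z":-0.17,"rx":0,"ry":0,"rz":0,"claw":255},{"x":0,"y":0.004,"z":-0.19,"rx":0,"ry":0,"rz":0,"claw":255},{"x":0,"y":0.006,"z":-0.21,"rx":0,"ry":0,"rz":0,"claw":255},{"x":0.001,"y":0.008,"z":-0.23,"rx":0,"ry":0,"rz":0,"claw":255},{"x":0.001,"y":0.01,"z":-0.25,"rx":0,"ry":0,"rz":0,"claw":255},{"x":0.002,"y":0.012,"z":-0.265,"rx":0,"ry":0,"rz":0,"claw":255},{"x":0.002,"y":0.012,"z":-0.275,"rx":0,"ry":0,"rz":0,"claw":255},{"x":0.002,"y":0.012,"z":-0.275,"rx":0,"ry":0,"rz":0,"claw":255}]' --squeeze 30

```text
t: 12.93
tool_pos: [0.6004, 0.2163, 0.059]
orientation: [-3.136, 0.169, -0.002]
force: [1.6, 3.9, 4.4]
opening: 0.0004
gripper_force: 2.3
```

```bash
python3 pad.py
```

```text
12.9333 [0.60038959 0.21634289 0.05895957] [-3.13641268e+00  1.69420204e-01 -1.69467709e-03] [1.57250401 3.86228667 4.37593911] 0.00042001152075312885
wrist 1752 [-3.8 14.4 20.5] [259.3 279.2 300.4] [65.1 72.6 74.5]
fingertip z by row [(206, 70), (210, 73), (214, 73), (218, 73), (222, 74), (226, 78), (230, 84), (234, 90), (238, 95), (242, 100), (246, 105)]
side 133 [-19.5 -11.9  12.5] [262.3 289.6 300.4] [64.3 73.2 76.9]
side  block 309 [-50.9  30.5] [-23.7  15.8]
top  block 299 [-48.7  31.4] [-23.   13.8]
```

Call:
arm_command --targets '[{"x":0,"y":0,"z":-0.005,"rx":0,"ry":0,"rz":0,"claw":255},{"x":0,"y":0,"z":-0.005,"rx":0,"ry":0,"rz":0,"claw":255},{"x":0,"y":0,"z":-0.005,"rx":0,"ry":0,"rz":0,"claw":255},{"x":0,"y":0,"z":-0.005,"rx":0,"ry":0,"rz":0,"claw":255},{"x":0,"y":0,"z":-0.005,"rx":0,"ry":0,"rz":0,"claw":255},{"x":0,"y":0,"z":-0.005,"rx":0,"ry":0,"rz":0,"claw":255}]' --squeeze 30

```text
t: 13.58
tool_pos: [0.6003, 0.216, 0.0571]
orientation: [-3.137, 0.17, -0.002]
force: [1.2, 3.3, 5.2]
opening: 0.0005
gripper_force: 2.4
```

```bash
python3 pad.py
python3 - <<'E'
from h import *
import glob
t=sorted(glob.glob("pics/wrist_*.png"))[-1]; a=cv2.imread(t); b=cv2.imread(t.replace("wrist","side"))
b=cv2.resize(b[195:305,170:310],(382,300),interpolation=cv2.INTER_CUBIC); a=cv2.resize(a,(400,300))
cv2.imwrite("pics/final.png",np.hstack([a,b]))
E
```

```text
13.5833 [0.60029727 0.2160142  0.05711114] [-3.13666299e+00  1.69817808e-01 -1.56284206e-03] [1.21074745 3.29026028 5.20877014] 0.0004617586260501562
wrist 1751 [-3.4 14.5 20.5] [259.6 280.1 300.4] [63.1 70.9 72.7]
fingertip z by row [(206, 69), (210, 71), (214, 72), (218, 72), (222, 72), (226, 76), (230, 82), (234, 88), (238, 93), (242, 99), (246, 103)]
side 135 [-20.  -12.   12.7] [261.6 289.2 301. ] [63.  70.9 75.1]
side  block 309 [-51.2  30.4] [-23.1  16.6]
top  block 296 [-49.1  31.2] [-23.3  14. ]
```

View pics/final.png

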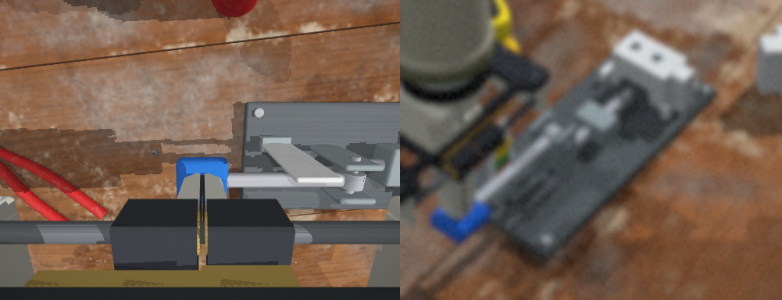

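The wrist half shows the fingers on the blue paddle at (203,175). Its top is at 71 mm, which is level. The side half shows the block seated in the pocket at (655,60), pushed to the fence. The arm is steady at about 5 N, so I'm handing in.

```bash
python3 -c "
from plant import robot
print(robot.close_job())"
```

```text
the job is handed in; nothing more can be done
None
```

The block lies flat in the pocket with its tab end at the notch. The jig clamps it against the fence, and the fingers still hold the paddle about level (top at 71 mm, about 5 N). I handed the job in at about 14 s and have no verdict back.

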